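# Let a specimen mount slide home on the sloping stand

### The arm

A 6-joint arm with a two-finger parallel gripper is mounted at the origin on a cart in front of the work surface, level with it; the furniture and walls round the work are solid. World frame = base frame: x ahead of the robot, y to its left, z up, the work surface at z = 0. Lengths are in mm, angles in rad, forces in N, time in s.
With the tool pointing down it reaches from about 250 to 775 mm from the base axis. Payload 8.9 kg.
Tool frame: the origin (TCP) lies midway between the tips of the shut fingers; the grasp point (between the pads) lies 19 mm behind it; x points along the fingers, y is the direction in which the jaws open and shut, and the axes are right-handed (so a half turn about x gives the same grasp; the last joint's range is limited). The gripper opens to 85 mm and grips with 20 to 120 N. Pads are 22 mm wide; open, the fingers measure 114 mm over their backs; the gripper's body (76 mm by 85 mm) begins 54 mm behind the grasp point. The pads swing forward as they close: fully open they stand 13 mm farther back than shut.
Start: joints at [1.156, 0.291, -0.153, 1.127, 0, 1.431], TCP at [142.96, 505.159, 231.305] pointing down, gripper open.
Joint ranges: [-2.52, 2.52], [-0.91, 1.74], [-1.3, 1.37], [-1.96, 2.02], [-1.52, 1.47], [-3.14, 3.14]. Speed limits (rad/s): [2.22, 2.22, 2.79, 3.14, 3.14, 3.14].

### API

Orientations are given as a unit quaternion [w, x, y, z].
In Python, from cell import env gives the robot as it stands.
- The arm moves only by the tool play_rows, never from a script. Its argument "increments" is a list of rows, each a list of 7 numbers: the gripper command: -1 is shut, 1 is fully open, values between are in proportion, then the shift along the tool's x, y, z in mm, then the turn, a rotation vector about the tool's x, y, z in degrees. In form: [[hand, x, y, z, rx, ry, rz], ...]. A call has 1 to 10 rows; each row shifts and turns the commanded pose from where the row before left it, along the tool's axes as they then stand; what a row does not reach is not made up. A row lasts 1/10 s, in which the tool goes at most 50 mm and 8.59 degrees, less where a joint would pass 70% of its speed; a pose out of reach is approached as far as the arm can. A call is refused whole if a number of a shift passes 50 or a number of a turn 8.59, either way. A call with a gripper value outside its range is refused whole. The fingers move at their own pace and stop on an object; "newtons" is the grip in N (left out, the last holds). Time passes only in rows, so rows that do not move let the fingers close. It gives the time, the measured TCP pose, the force and the opening at its end, in the units of the state.
- env.read_state(): the state, without advancing time (a new reading comes with each control period).
- env.grab_frame(name): name is "side" or "top" or "wrist"; returns the picture (384x512x3 uint8, red, green, blue); there is no depth.
- env.calibration(name): a dict with "fx", "fy", "cx", "cy" (pixels), "T" (4x4, takes a point from camera to world coordinates). Camera axes: x right, y down, z forward; pixel columns grow to the right and rows downward; lengths in mm; the calibration is good to about 2 mm. The wrist camera is an equidistant fisheye: a pixel r from the principal point sees the ray r / f radians off the axis. A picture is of the moment at which its call begins: read the wrist's pose just before it. calibration takes no time and is no camera call; for the wrist camera it gives the pose at the moment of the call.
- env.close_job(): hands the job in, once; it reports no verdict.
Trained networks look in the newest picture that a camera, given by its name, has taken for a name from the list of things; names that differ only in an ending like _2 or _b are one class to them, and where a whole thing is asked for, a point or a joint stands for the part that bears it (a point fixed in the world has none). Each returns a list of dicts, best first, with "confidence" (0 to 1); they miss things now and then, are a little off and sometimes report something else, mostly with a low value. They report only what shows in the picture. A call takes as long as a camera call. They do not tell look-alikes from the thing itself.
- env.outline_of(camera, query): "pixels" (384x512 bool, what is visible of it).
- env.mark_of(camera, query): "position" ([x, y, z] in mm, in the coordinates of the camera as it stood for that picture, good to about 4 mm: a listed point, or the origin of a listed thing).
The state is a dict: "t": time; "joint_pos": joint angles; "dq": joint speeds; "joint_efforts": joint torques, N m; "eef_pos": TCP position; "tool_rot": TCP orientation; "wrist_force": force on the tool from outside, world axes, zero at the start; "torque": the same for the moment, N m; "opening": finger opening in mm.
Only numpy, scipy, OpenCV 4.12 (cv2) and the standard library are available. Lean on these libraries where they do the work, as an engineer would, in place of code of your own. Each camera call takes 0.05 s, during which the arm holds its last target. There are 200 camera calls.

### The job

Pick up the larger of the two round specimen mounts and set it, metal face up, on the sloping metal marking stand. Let go of it gently, low over the plate and still a few centimetres clear of both rails, so that it slides down by itself into the corner and rests against both rails; do not push or hold it in the corner, and leave the other things where they are.

Things in the scene. Friction and masses are not known exactly. Their poses are not given: they have to be found in the camera images.
- mount_mid (a point): The larger specimen mount: a light grey resin disc 50 mm across and 25 mm high, 0.08 to 0.17 kg, with a darker rectangle of metal let into its top face (z up) and a thin dark line round its side. It lies flat on the bench, to the left or the right of the stand. This point is its centre, 12.5 mm above its underside. Grip it across its diameter.
- plate: Sloping smooth aluminium plate, 150 (its x) x 190 mm (its y). Origin: its lowest inner corner, on the upper face where the two rails' inner faces meet, 32 mm above the bench. +x leads away from the longer rail (robot's side) and climbs 18 degrees; -y leads away from the shorter rail (left) and climbs 17 degrees; z is the face's normal, 25 degrees off vertical. Free face: x 0 to 150, y 0 to -190, z 0 mm.
- seat (a point): Where the centre of the fully seated mount comes to lie: x 25, y -25, z 12.5 mm from the plate's origin in the plate's axes. The rails along the plate's two low edges are steel, 14 mm high and 7 mm thick, the longer 190, the shorter 150 mm. Plate and rails are smooth (friction about 0.2): what is let go slides to the corner within a second.
- stand: The whole marking stand, fixed to the bench: dark base 150 x 180 mm, four aluminium posts, the sloping plate on top; its far right corner is the highest, about 135 mm above the bench. Origin under the middle of the base, z up, x pointing away from the robot along the plate's climb.
- small_mount: Bystander: the smaller specimen mount, same make, 30 mm across, 20 mm high; it lies on the side of the stand where the larger is not. Origin under its centre.
- tape: Bystander: yellow roll of tape lying flat, 73 mm across, 19 mm high, far left. Origin under its centre.
- stopper: Bystander: red-brown rubber stopper, 29 mm across, 26 mm high, behind the stand. Origin under its centre.
- marker: Bystander: black and white marker pen, 135 mm long (its y), 16 mm thick, lying near the front edge of the bench. Origin under its middle.
- weight_200g: Bystander: brass weight, 29 mm across, 50 mm high, standing left. Origin under its centre.
- weight_100g: Bystander: steel weight, 23 mm across, 44 mm high, standing left. Origin under its centre.
Not all that is in view belongs to the job. Leave any red or turquoise look-alike of the part that bears mount_mid alone.

How it is judged:
By the outcome, as a careful person would: the job done as asked, in the order asked, and still so for the second after the job is handed in, with the robot touching nothing.
It also fails if it takes over 32 s, if anything falls off the work surface, if the arm or the gripper's body presses on something with over 40 N, if the wrist force passes 120 N, or if a joint passes its speed limit or range.

## Working session

There is one attempt and no reset: what is moved stays moved. The work goes in short steps, Python scripts to look and compute and a tool call to move; the robot and the scene stay as the last step left them, time stands still between calls to the robot, and variables do not carry over. Pictures are saved under pics/ and viewed, about 8 in all and at most 12, crops included, and the job is handed in when it is done.

Besides the shell and the picture viewer there is one more tool, called after ">>>" by a JSON object that holds its "name" and its "arguments". play_rows: Moves the arm, as the interface text tells. Its arguments: {"type":"object","properties":{"increments":{"type":"array"},"newtons":{"type":"number"}},"required":["increments"]}

```bash
ls; mkdir -p pics; cat > h.py <<'E'
import numpy as np, cv2
from cell import env
from scipy.spatial.transform import Rotation as R
np.set_printoptions(precision=1,suppress=True)
def grab(c,f=None):
    T=np.array(env.calibration(c)["T"]); im=env.grab_frame(c)
    if f: cv2.imwrite("pics/"+f,im[:,:,::-1])
    return im,T
def mark(c,q,T):
    return [(round(d["confidence"],2),(T@np.r_[d["position"],1])[:3]) for d in env.mark_of(c,q)[:3]]
def ray(c,T,u,v):
    k=env.calibration(c); a=np.array([(u-k["cx"])/k["fx"],(v-k["cy"])/k["fy"]])
    if c=="wrist":
        r=np.hypot(*a); d=np.r_[a/max(r,1e-9)*np.sin(r),np.cos(r)]
    else: d=np.r_[a,1]
    return T[:3,3],T[:3,:3]@d
def onz(c,T,u,v,z):
    o,d=ray(c,T,u,v); return o+d*(z-o[2])/d[2]
E
python3 - <<'E'
from h import *
a,T=grab("top","t1.png")
for q in ["mount_mid","plate","seat","stand","small_mount"]: 
    print(q,mark("top",q,T))
s,S=grab("side","s1.png")
for q in ["mount_mid","plate","seat","stand","small_mount"]: print(q,mark("side",q,S))
cv2.imwrite("pics/a.png",np.vstack([a,s])[:,:,::-1][:, :] if 0 else cv2.resize(np.hstack([a,s]),(800,300))[:,:,::-1])
for c in("top","side"): print(env.calibration(c))
print(env.read_state())
E
```

```text
pics
mount_mid [(0.85, array([455.6,  72.3,  13.2])), (0.75, array([369.1,  71.8,   9.9])), (0.63, array([471.8, -34.8,  15.9]))]
plate [(0.97, array([ 457.9, -151.5,   34. ]))]
seat [(0.43, array([ 749.8, -231.1,   -2.8]))]
stand [(0.77, array([ 550.1, -217.1,   -1.7])), (0.74, array([563.3,  94.4,  -1.6]))]
small_mount [(0.45, array([ 506.6, -435. ,    3.4]))]
mount_mid [(0.73, array([471.7, -34.6,  11.1])), (0.65, array([396.1, 170.4,  17. ])), (0.59, array([364.7,  66.1,  11.8]))]
plate [(0.74, array([ 459.2, -158.6,   34.1])), (0.32, array([ 752. , -234.3,    0.7]))]
seat [(0.77, array([ 486.7, -168.7,   62.1]))]
stand [(0.82, array([ 551.2, -219.1,   -1.9]))]
small_mount [(0.47, array([ 511.9, -440.9,    0.2]))]
{'fx': 424.3875215613503, 'fy': 424.3875215613503, 'cx': 254.83844640581754, 'cy': 187.0004905681042, 'T': array([[   0. ,   -1. ,    0.2,  375. ],
       [  -1. ,   -0. ,    0. , -167.1],
       [  -0. ,   -0.2,   -1. , 1171.3],
       [   0. ,    0. ,    0. ,    1. ]])}
{'fx': 383.676581337695, 'fy': 383.676581337695, 'cx': 255.58959424204988, 'cy': 192.48739887239583, 'T': array([[    1. ,     0. ,    -0.1,   598.3],
       [    0.1,    -0.5,     0.9, -1041.5],
       [    0. ,    -0.9,    -0.5,   579.1],
       [    0. ,     0. ,     0. ,     1. ]])}
{'t': 0.6, 'joint_pos': array([ 1.2,  0.3, -0.2,  1.1, -0. ,  1.4]), 'dq': array([-0.,  0.,  0., -0.,  0.,  0.]), 'joint_efforts': array([ -0. , -53.7,  33.2,   0. ,  -0. ,  -0. ]), 'eef_pos': array([143. , 505.1, 231.3]), 'tool_rot': array([ 0.7,  0.1,  0.7, -0.1]), 'wrist_force': array([0.4, 0.1, 0.6]), 'torque': array([-0.,  0., -0.]), 'opening': 85.65673118069961}
```

View pics/t1.png

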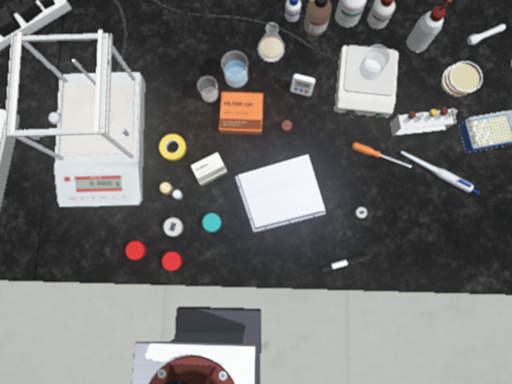

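View pics/s1.png

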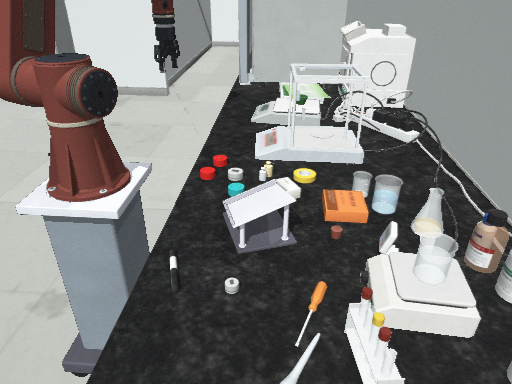

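The top view shows the grey mount at pixel (173,227). The red look-alikes are at (135,250) and (172,261), and the turquoise one at (212,222). The plate corners are roughly (237,178), (309,156), (325,213) and (250,231), with the low corner at (250,231). The side view agrees: the small mount is right of the stand at (232,285). Next I fit the plate pose and locate the mount.

```bash
cat >> h.py <<'E'
def plateR(yaw):
    x=np.array([np.cos(np.radians(18)),0,np.sin(np.radians(18))]); c=np.sin(np.radians(17))
    a=-c*x[2]/x[0]; y=-np.array([a,-np.sqrt(1-a*a-c*c),c])
    return R.from_euler("z",yaw,degrees=True).as_matrix()@np.c_[x,y,np.cross(x,y)]
def proj(c,T,P):
    k=env.calibration(c); q=(np.asarray(P)-T[:3,3])@T[:3,:3]
    return np.c_[q[:,0]/q[:,2]*k["fx"]+k["cx"],q[:,1]/q[:,2]*k["fy"]+k["cy"]]
E
python3 - <<'E'
from h import *
from scipy.optimize import minimize
T={}; M={}; im={}
for c in("top","side"):
    im[c],T[c]=grab(c); o=env.outline_of(c,"plate"); M[c]=o[0]["pixels"]; print(c,[(d["confidence"],d["pixels"].sum()) for d in o])
def poly(c,p):
    # outline incl. rails (hull of plate + rails)
    P=np.array([[x,y,z] for x in(-7,150) for y in(7,-190) for z in(0,)]+[[-7,y,14] for y in(7,-190)]+[[x,7,14] for x in(-7,150)])
    return cv2.convexHull(proj(c,T[c],P@plateR(p[2]).T+[p[0],p[1],32]).astype(np.float32))
def cost(p):
    s=0
    for c in M:
        m=np.zeros((384*4,512*4),np.uint8); cv2.fillConvexPoly(m,np.round(poly(c,p)*4+1.5).astype(int),1)
        B=cv2.resize(M[c].astype(np.uint8),(2048,1536),interpolation=0)
        s+=(m!=B).sum()/B.sum()
    return s
best=min((minimize(cost,[458,-154,y],method="Nelder-Mead",options=dict(initial_simplex=[[458,-154,y],[468,-154,y],[458,-144,y],[458,-154,y+6]])) for y in(8,16)),key=lambda r:r.fun)
print(best.x,best.fun)
v=[]
for c in M:
    w=im[c].copy(); w=cv2.resize(w,None,fx=4,fy=4,interpolation=cv2.INTER_CUBIC)
    cv2.polylines(w,[np.round(poly(c,best.x)*4+1.5).astype(int)],True,(255,0,0),1)
    C=np.array([[0,0,0],[150,0,0],[150,-190,0],[0,-190,0]])@plateR(best.x[2]).T+[*best.x[:2],32]
    cv2.polylines(w,[np.round(proj(c,T[c],C)*4+1.5).astype(int)],True,(0,255,0),1)
    u=np.argwhere(M[c]).mean(0)*4; y,x=u.astype(int); v.append(w[y-200:y+200,x-200:x+200])
cv2.imwrite("pics/fit.png",np.hstack(v)[:,:,::-1])
print("mount",onz("top",T["top"],173,226.5,25))
E
```

```text
top [(0.67, np.int64(4680))]
side [(0.78, np.int64(1789))]
[ 461.2 -156.8   21. ] 0.11266192854719966
mount [457.5  69.5  25. ]
```

View pics/fit.png

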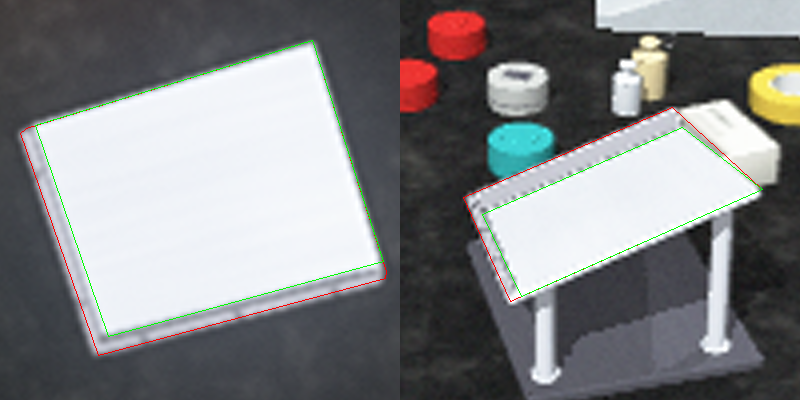

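```bash
cat >> h.py <<'E'
def plan(pt,Rt,n,p=None,Rc=None):
    s=env.read_state(); w,x,y,z=s["tool_rot"]
    Rc=R.from_quat([x,y,z,w]).as_matrix() if Rc is None else Rc; p=s["eef_pos"] if p is None else p
    rv=R.from_matrix(Rc.T@Rt).as_rotvec(); step=R.from_rotvec(rv/n).as_matrix(); d=(np.asarray(pt)-p)/n; Q=Rc
    for i in range(n):
        print(np.round(np.r_[Q.T@d,np.degrees(rv/n)],1).tolist()); Q=Q@step
    return Q
ORG=np.array([461.2,-156.8,32]); PR=plateR(21.0)
def toolR(xdir,jaw):
    x=xdir/np.linalg.norm(xdir); y=jaw-x*(jaw@x); y/=np.linalg.norm(y); return np.c_[x,y,np.cross(x,y)]
E
python3 - <<'E'
from h import *
s=env.read_state(); w,x,y,z=s["tool_rot"]; Rc=R.from_quat([x,y,z,w]).as_matrix(); print(Rc)
jaw=PR@np.array([1,1,0])/2**.5
print(jaw)
for sg in(1,-1):
    Rt=toolR(np.array([0,0,-1.]),sg*jaw); print(sg); plan([457.5,69.5,130],Rt,16)
E
```

```text
[[-0.   0.3  1. ]
 [-0.   1.  -0.3]
 [-1.  -0.  -0. ]]
[0.4 0.9 0. ]
1
[6.3, -20.8, 26.3, 0.7, -0.0, 0.0]
[6.3, -20.5, 26.6, 0.7, -0.0, 0.0]
[6.3, -20.2, 26.8, 0.7, -0.0, 0.0]
[6.3, -19.9, 27.1, 0.7, -0.0, 0.0]
[6.3, -19.6, 27.3, 0.7, -0.0, 0.0]
[6.3, -19.2, 27.5, 0.7, -0.0, 0.0]
[6.3, -18.9, 27.8, 0.7, -0.0, 0.0]
[6.3, -18.6, 28.0, 0.7, -0.0, 0.0]
[6.3, -18.2, 28.2, 0.7, -0.0, 0.0]
[6.3, -17.9, 28.4, 0.7, -0.0, 0.0]
[6.3, -17.6, 28.6, 0.7, -0.0, 0.0]
[6.3, -17.2, 28.8, 0.7, -0.0, 0.0]
[6.3, -16.9, 29.0, 0.7, -0.0, 0.0]
[6.3, -16.5, 29.2, 0.7, -0.0, 0.0]
[6.3, -16.2, 29.4, 0.7, -0.0, 0.0]
[6.3, -15.8, 29.6, 0.7, -0.0, 0.0]
-1
[6.3, -20.8, 26.3, -10.6, -0.0, -0.0]
[6.3, -25.3, 22.1, -10.6, -0.0, -0.0]
[6.3, -28.9, 17.0, -10.6, -0.0, -0.0]
[6.3, -31.6, 11.4, -10.6, -0.0, -0.0]
[6.3, -33.1, 5.5, -10.6, -0.0, -0.0]
[6.3, -33.6, -0.7, -10.6, -0.0, -0.0]
[6.3, -32.9, -6.9, -10.6, -0.0, -0.0]
[6.3, -31.1, -12.8, -10.6, -0.0, -0.0]
[6.3, -28.2, -18.2, -10.6, -0.0, -0.0]
[6.3, -24.4, -23.1, -10.6, -0.0, -0.0]
[6.3, -19.7, -27.2, -10.6, -0.0, -0.0]
[6.3, -14.4, -30.3, -10.6, -0.0, -0.0]
[6.3, -8.6, -32.5, -10.6, -0.0, -0.0]
[6.3, -2.5, -33.5, -10.6, -0.0, -0.0]
[6.3, 3.7, -33.4, -10.6, -0.0, -0.0]
[6.3, 9.8, -32.1, -10.6, -0.0, -0.0]
```

>>> {"name": "play_rows", "arguments": {"increments": [[1, 6.3, -21, 26, 0.7, 0, 0], [1, 6.3, -20.5, 26.6, 0.7, 0, 0], [1, 6.3, -20, 27, 0.7, 0, 0], [1, 6.3, -20, 27, 0.7, 0, 0], [1, 6.3, -19.5, 27.3, 0.7, 0, 0], [1, 6.3, -19, 27.5, 0.7, 0, 0], [1, 6.3, -19, 28, 0.7, 0, 0], [1, 6.3, -18.5, 28, 0.7, 0, 0]]}}

```text
t: 1.6
eef_pos: [300.8, 286.3, 180.8]
tool_rot: [0.695, 0.132, 0.695, -0.131]
wrist_force: [0.1, -0.3, 0.4]
opening: 85.5
```

>>> {"name": "play_rows", "arguments": {"increments": [[1, 6.3, -18, 28, 0.7, 0, 0], [1, 6.3, -18, 28.5, 0.7, 0, 0], [1, 6.3, -17.5, 28.5, 0.7, 0, 0], [1, 6.3, -17, 29, 0.7, 0, 0], [1, 6.3, -17, 29, 0.7, 0, 0], [1, 6.3, -16.5, 29, 0.7, 0, 0], [1, 6.3, -16, 29.5, 0.7, 0, 0], [1, 6.3, -16, 29.5, 0.7, 0, 0], [1, 0, 0, 0, 0, 0, 0], [1, 0, 0, 0, 0, 0, 0]]}}

```text
t: 2.6
eef_pos: [456.4, 69.1, 130.3]
tool_rot: [0.687, 0.166, 0.688, -0.166]
wrist_force: [0.4, -0.1, 0.9]
opening: 85.3
```

```bash
python3 - <<'E'
from h import *
im,T=grab("wrist","w1.png"); print(env.read_state()["eef_pos"],env.read_state()["t"],T[:3,3],T[:3,2])
print(mark("wrist","mount_mid",T))
print([(d["confidence"],d["pixels"].sum(),np.argwhere(d["pixels"]).mean(0)[::-1]) for d in env.outline_of("wrist","mount_mid")[:4]])
E
```

```text
[456.   69.7 130.4] 2.65 [384.2 107.  272.5] [ 0.3 -0.1 -0.9]
[(0.88, array([389. , 167.7,  13. ])), (0.71, array([366.8,  69. ,  15.3]))]
[(0.91, np.int64(2692), array([324. ,  78.4])), (0.85, np.int64(2580), array([256.8, 191.9])), (0.84, np.int64(1688), array([174.1, 244.8])), (0.69, np.int64(2647), array([206.2, 102.5]))]
```

View pics/w1.png

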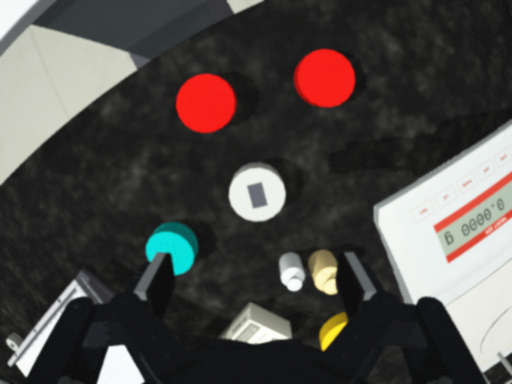

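The wrist picture shows the grey mount with its metal insert at (257,192), the red look-alikes at (206,103) and (325,78), and the turquoise one at (172,248).

```bash
python3 - <<'E'
from h import *
T=np.array(env.calibration("wrist")["T"])
for z in(13,20): print(onz("wrist",T,256.8,191.9,z))
m=env.outline_of("wrist","mount_mid")
m=min(m,key=lambda d:np.hypot(*(np.argwhere(d["pixels"]).mean(0)-[192,257])))["pixels"]
ii=np.argwhere(m); print(ii.min(0),ii.max(0))
from scipy.optimize import minimize
# fit projected cylinder silhouette
k=env.calibration("wrist")
def pj(P):
    q=(P-T[:3,3])@T[:3,:3]; r=np.hypot(q[:,0],q[:,1]); th=np.arctan2(r,q[:,2]); return np.c_[q[:,0]/r*th*k["fx"]+k["cx"],q[:,1]/r*th*k["fy"]+k["cy"]]
a=np.linspace(0,6.283,60); C=np.c_[25*np.cos(a),25*np.sin(a)]
B=cv2.resize(m.astype(np.uint8),(2048,1536),interpolation=0)
def cost(p):
    P=np.vstack([np.c_[C+p,0*a+z] for z in(0,25)]); g=np.zeros_like(B)
    cv2.fillConvexPoly(g,cv2.convexHull(np.round(pj(P)*4+1.5).astype(np.int32)),1); return (g!=B).sum()/B.sum()
r=minimize(cost,[456,70],method="Nelder-Mead",options=dict(initial_simplex=[[450,66],[462,68],[455,76]])); print(r.x,r.fun)
Rt=toolR(np.array([0,0,-1.]),PR@np.array([1,1,0.]))
plan([*r.x,-2],Rt,6)
E
```

```text
[457.9  72.5  13. ]
[455.9  73.5  20. ]
[163 229] [220 284]
[457.2  72.9] 0.04619670542635659
[22.1, 0.5, -0.0, -0.0, -0.0, -0.0]
[22.1, 0.5, -0.0, -0.0, -0.0, -0.0]
[22.1, 0.5, -0.0, -0.0, -0.0, -0.0]
[22.1, 0.5, -0.0, -0.0, -0.0, -0.0]
[22.1, 0.5, -0.0, -0.0, -0.0, -0.0]
[22.1, 0.5, -0.0, -0.0, -0.0, -0.0]
```

>>> {"name": "play_rows", "arguments": {"increments": [[1, 25, 0.5, 0, 0, 0, 0], [1, 25, 0.5, 0, 0, 0, 0], [1, 25, 0.5, 0, 0, 0, 0], [1, 25, 0.5, 0, 0, 0, 0], [1, 20, 0.5, 0, 0, 0, 0], [1, 12, 0, 0, 0, 0, 0], [1, 0, 0, 0, 0, 0, 0]]}}

```text
t: 3.5
eef_pos: [456.1, 72.5, -2.6]
tool_rot: [0.687, 0.164, 0.689, -0.165]
wrist_force: [-0.5, -0.3, 0.8]
opening: 85.4
```

>>> {"name": "play_rows", "arguments": {"increments": [[-1, 0, 0, 0, 0, 0, 0], [-1, 0, 0, 0, 0, 0, 0], [-1, 0, 0, 0, 0, 0, 0], [-1, 0, 0, 0, 0, 0, 0], [-1, 0, 0, 0, 0, 0, 0], [-1, 0, 0, 0, 0, 0, 0], [-1, 0, 0, 0, 0, 0, 0], [-1, 0, 0, 0, 0, 0, 0]], "newtons": 35}}

```text
t: 4.3
eef_pos: [458.3, 71.9, -0.4]
tool_rot: [0.688, 0.165, 0.687, -0.165]
wrist_force: [-2.2, 1.2, 7.1]
opening: 49.1
```

>>> {"name": "play_rows", "arguments": {"increments": [[-1, -8, 0, 0, 0, 0, 0], [-1, -20, 0, 0, 0, 0, 0], [-1, -30, 0, 0, 0, 0, 0], [-1, -30, 0, 0, 0, 0, 0], [-1, -30, 0, 0, 0, 0, 0], [-1, -30, 0, 0, 0, 0, 0], [-1, -12, 0, 0, 0, 0, 0], [-1, 0, 0, 0, 0, 0, 0], [-1, 0, 0, 0, 0, 0, 0]]}}

```text
t: 5.2
eef_pos: [457.4, 71.7, 158.6]
tool_rot: [0.688, 0.165, 0.687, -0.165]
wrist_force: [-0.3, -0.6, -0.5]
opening: 48.9
```

```bash
python3 - <<'E'
from h import *
s=env.read_state(); print(s["eef_pos"],s["wrist_force"],s["opening"],s["joint_pos"]*1.0)
Rt=toolR(-PR[:,2],PR@np.array([1,1,0.])); print(Rt)
t=ORG+PR@[65,-65,3]; print(t, t+60*PR[:,2])
plan(t+60*PR[:,2],Rt,12)
im,T=grab("side","s2.png"); cv2.imwrite("pics/s2c.png",cv2.resize(im[60:300,130:370],(720,720))[:600,:,::-1])
E
```

```text
[457.4  71.7 158.6] [-0.3 -0.6 -0.5] 48.86706242921247 [-0.   0.2 -0.4  0.9 -0.   0.5]
[[ 0.4  0.4  0.8]
 [-0.2  0.9 -0.4]
 [-0.9  0.   0.4]]
[ 534.2 -194.1   73.8] [ 511.1 -183.2  128.1]
[2.5, -16.9, 13.6, -0.0, -2.1, 0.1]
[3.0, -16.9, 13.5, -0.0, -2.1, 0.1]
[3.5, -16.9, 13.4, -0.0, -2.1, 0.1]
[4.0, -16.9, 13.3, -0.0, -2.1, 0.1]
[4.4, -16.9, 13.1, -0.0, -2.1, 0.1]
[4.9, -16.9, 12.9, -0.0, -2.1, 0.1]
[5.3, -16.9, 12.7, -0.0, -2.1, 0.1]
[5.8, -16.9, 12.5, -0.0, -2.1, 0.1]
[6.2, -17.0, 12.3, -0.0, -2.1, 0.1]
[6.6, -17.0, 12.1, -0.0, -2.1, 0.1]
[7.1, -17.0, 11.8, -0.0, -2.1, 0.1]
[7.5, -17.0, 11.5, -0.0, -2.1, 0.1]
```

View pics/s2c.png

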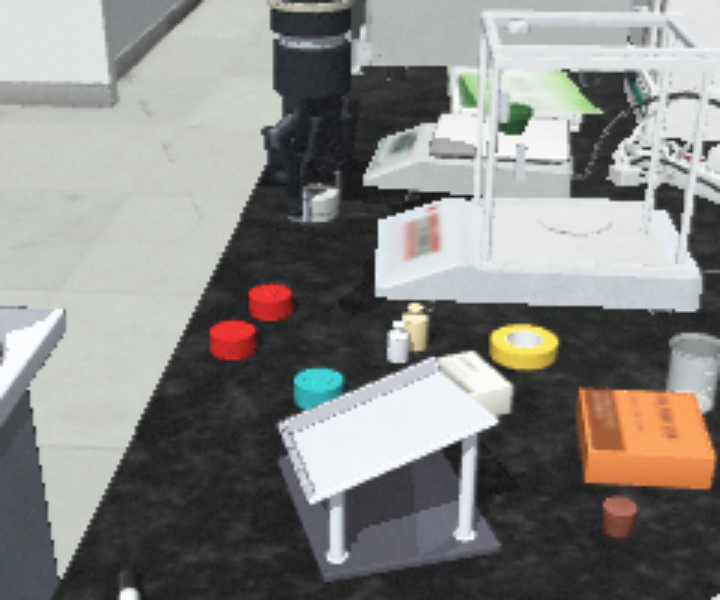

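The mount is held level between the fingers at about (320,203) in the crop, with its underside near the finger tips. Next I carry it over the plate and tilt it.

>>> {"name": "play_rows", "arguments": {"increments": [[-1, 2.5, -17, 13.6, 0, -2.1, 0], [-1, 3, -17, 13.5, 0, -2.1, 0], [-1, 3.5, -17, 13.4, 0, -2.1, 0], [-1, 4, -17, 13.3, 0, -2.1, 0], [-1, 4.4, -17, 13.1, 0, -2.1, 0], [-1, 5, -17, 13, 0, -2.1, 0]]}}

```text
t: 5.85
eef_pos: [483.3, -56.9, 142.2]
tool_rot: [0.759, 0.146, 0.608, -0.182]
wrist_force: [-0.4, 0.6, -1.4]
opening: 48.8
```

>>> {"name": "play_rows", "arguments": {"increments": [[-1, 5.3, -17, 12.7, 0, -2.1, 0], [-1, 5.8, -17, 12.5, 0, -2.1, 0], [-1, 6.2, -17, 12.3, 0, -2.1, 0], [-1, 6.6, -17, 12, 0, -2.1, 0], [-1, 7, -17, 12, 0, -2.1, 0], [-1, 7.5, -17, 11.5, 0, -2.1, 0], [-1, 0, 0, 0, 0, 0, 0], [-1, 0, 0, 0, 0, 0, 0]]}}

```text
t: 6.65
eef_pos: [509.1, -183.6, 128.0]
tool_rot: [0.82, 0.126, 0.522, -0.197]
wrist_force: [0.4, -0.0, -1.3]
opening: 49.2
```

```bash
python3 - <<'E'
from h import *
s=env.read_state(); print(s["eef_pos"],s["opening"])
w,x,y,z=s["tool_rot"]; Rc=R.from_quat([x,y,z,w]).as_matrix(); print("plate coords",PR.T@(s["eef_pos"]-ORG), PR.T@Rc)
Rt=toolR(-PR[:,2],PR@np.array([1,1,0.]))
plan(ORG+PR@[65,-65,3],Rt,4)
im,T=grab("side"); im2,_=grab("wrist"); cv2.imwrite("pics/m.png",np.hstack([cv2.resize(im[130:280,190:340],(400,400)),cv2.resize(im2,(400,400))])[:,:,::-1])
E
```

```text
[ 509.1 -183.6  128. ] 49.17573924479168
plate coords [ 63.1 -64.9  63.6] [[-0.   0.7  0.7]
 [-0.   0.7 -0.7]
 [-1.  -0.  -0. ]]
[15.1, 0.5, 0.4, -0.0, -0.0, 0.2]
[15.1, 0.5, 0.4, -0.0, -0.0, 0.2]
[15.1, 0.4, 0.4, -0.0, -0.0, 0.2]
[15.1, 0.4, 0.4, -0.0, -0.0, 0.2]
```

View pics/m.png

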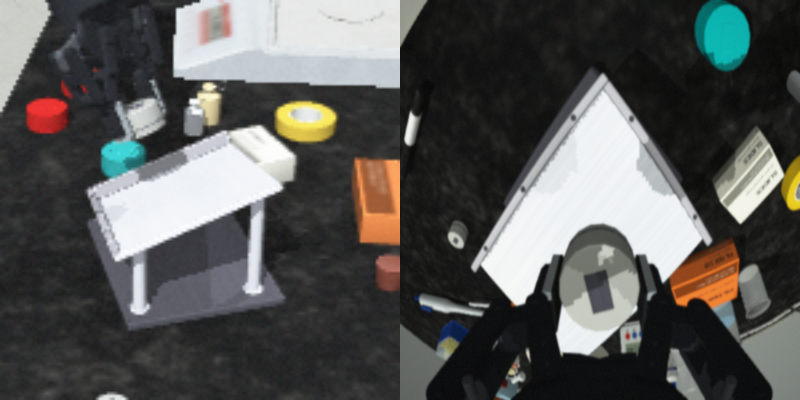

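The mount is held parallel to the plate with its metal face up, and the corner lies dead ahead at (604,75) in the wrist half. Now I descend along the normal.

>>> {"name": "play_rows", "arguments": {"increments": [[-1, 18, 0.5, 0.5, 0, 0, 0], [-1, 18, 0.5, 0.5, 0, 0, 0], [-1, 13, 0.5, 0.5, 0, 0, 0], [-1, 6, 0, 0, 0, 0, 0], [-1, 0, 0, 0, 0, 0, 0], [-1, 0, 0, 0, 0, 0, 0]]}}

```text
t: 7.35
eef_pos: [533.2, -193.6, 80.4]
tool_rot: [0.821, 0.125, 0.521, -0.197]
wrist_force: [1.0, -0.3, -1.1]
opening: 49.1
```

>>> {"name": "play_rows", "arguments": {"increments": [[-1, 3, 0, 0, 0, 0, 0], [-1, 0, 0, 0, 0, 0, 0], [-1, 0, 0, 0, 0, 0, 0]]}}

```text
t: 7.65
eef_pos: [534.3, -194.6, 77.7]
tool_rot: [0.821, 0.125, 0.521, -0.197]
wrist_force: [0.4, -0.3, -0.7]
opening: 49.2
```

```bash
python3 - <<'E'
from h import *
s=env.read_state(); print(s["eef_pos"],s["wrist_force"]); print("plate coords",PR.T@(s["eef_pos"]-ORG))
im,T=grab("side"); im2,_=grab("wrist"); cv2.imwrite("pics/m2.png",np.hstack([cv2.resize(im[150:250,210:310],(500,500),interpolation=cv2.INTER_CUBIC),cv2.resize(im2[100:350,150:400],(500,500))])[:,:,::-1][:,:1000])
a=cv2.imread("pics/m2.png"); cv2.imwrite("pics/m2.png",cv2.resize(a,(800,400)))
E
```

```text
[ 534.3 -194.6   77.7] [ 0.4 -0.3 -0.7]
plate coords [ 66.2 -66.7   6.4]
```

View pics/m2.png

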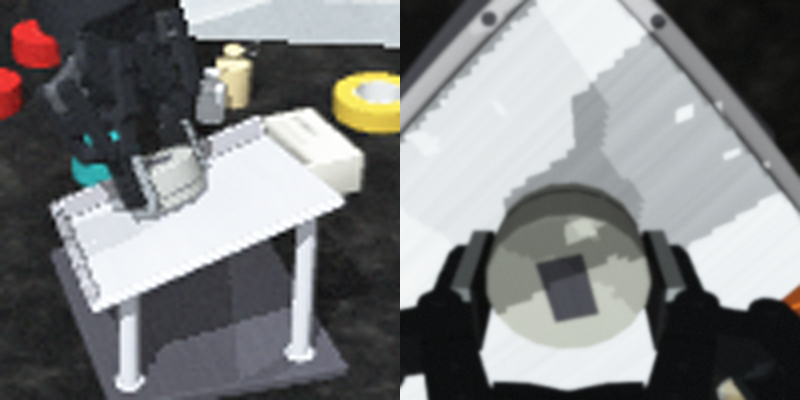

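The mount is just above the plate, well short of both rails. I'll go down a little further, watching the force.

>>> {"name": "play_rows", "arguments": {"increments": [[-1, 2, 0, 0, 0, 0, 0], [-1, 0, 0, 0, 0, 0, 0], [-1, 0, 0, 0, 0, 0, 0]]}}

```text
t: 8.05
eef_pos: [534.9, -194.9, 75.5]
tool_rot: [0.821, 0.125, 0.521, -0.197]
wrist_force: [0.1, -0.4, -0.1]
opening: 48.7
```

>>> {"name": "play_rows", "arguments": {"increments": [[-1, 1.5, 0, 0, 0, 0, 0], [-1, 0, 0, 0, 0, 0, 0], [-1, 0, 0, 0, 0, 0, 0]]}}

```text
t: 8.35
eef_pos: [535.6, -195.2, 74.2]
tool_rot: [0.821, 0.125, 0.521, -0.197]
wrist_force: [-0.1, 0.3, -0.5]
opening: 49.0
```

>>> {"name": "play_rows", "arguments": {"increments": [[1, 0, 0, 0, 0, 0, 0], [1, 0, 0, 0, 0, 0, 0], [1, 0, 0, 0, 0, 0, 0], [1, 0, 0, 0, 0, 0, 0], [1, 0, 0, 0, 0, 0, 0], [1, 0, 0, 0, 0, 0, 0], [1, 0, 0, 0, 0, 0, 0], [1, 0, 0, 0, 0, 0, 0]]}}

```text
t: 9.15
eef_pos: [535.6, -195.3, 74.3]
tool_rot: [0.821, 0.125, 0.521, -0.197]
wrist_force: [0.7, -0.4, 0.5]
opening: 85.6
```

```bash
python3 - <<'E'
from h import *
im,T=grab("side"); im2,_=grab("wrist"); cv2.imwrite("pics/m3.png",np.hstack([cv2.resize(im[150:250,210:310],(400,400),interpolation=cv2.INTER_CUBIC),cv2.resize(im2[50:350,100:400],(400,400))])[:,:,::-1])
E
```

```text
(no output)
```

View pics/m3.png

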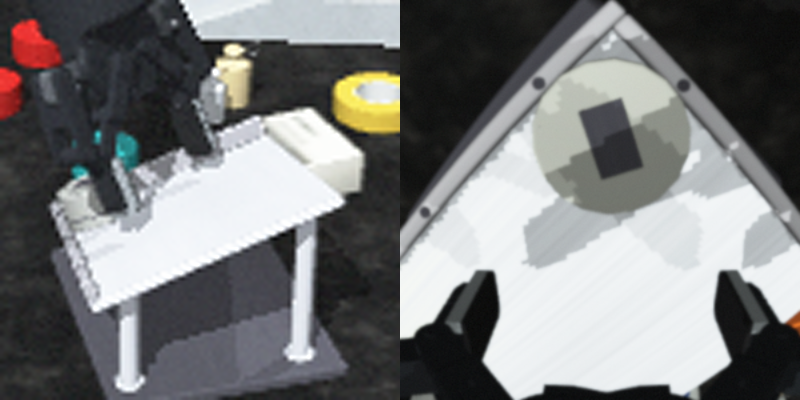

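The mount slid into the corner, metal face up, against both rails, with its centre at about (612,137). I'll retract along the normal, then check.

>>> {"name": "play_rows", "arguments": {"increments": [[1, -10, 0, 0, 0, 0, 0], [1, -20, 0, 0, 0, 0, 0], [1, -30, 0, 0, 0, 0, 0], [1, -30, 0, 0, 0, 0, 0], [1, -30, 0, 0, 0, 0, 0], [1, -20, 0, 0, 0, 0, 0], [1, 0, 0, 0, 0, 0, 0], [1, 0, 0, 0, 0, 0, 0]]}}

```text
t: 10.05
eef_pos: [482.6, -168.2, 201.4]
tool_rot: [0.821, 0.125, 0.52, -0.197]
wrist_force: [0.5, 0.3, 1.2]
opening: 85.6
```

```bash
python3 - <<'E'
from h import *
im2,T=grab("wrist"); k=env.calibration("wrist")
o=env.outline_of("wrist","mount_mid"); 
for d in o[:4]:
    c=np.argwhere(d["pixels"]).mean(0)[::-1]; p0,dr=ray("wrist",T,*c)
    a=PR.T@(p0-ORG); b=PR.T@dr; print(round(d["confidence"],2),c,(a+b*(20-a[2])/b[2]))
im,_=grab("side")
print([(round(d["confidence"],2),PR.T@((T@np.r_[d["position"],1])[:3]-ORG)) for d in env.mark_of("wrist","mount_mid")[:4]])
cv2.imwrite("pics/m4.png",np.hstack([cv2.resize(im[130:310,180:360],(400,400),interpolation=cv2.INTER_CUBIC),cv2.resize(im2,(400,400))])[:,:,::-1])
E
```

```text
0.91 [256.3 124.2] [ 25.2 -22.1  20. ]
0.84 [372.7  44. ] [ 43.9 108.9  20. ]
0.32 [242.4 193.4] [ 61.7 -76.8  20. ]
[(0.74, array([ 24.9, -18.1,  15.3])), (0.72, array([ 50. , 118.7,   1.3]))]
```

View pics/m4.png

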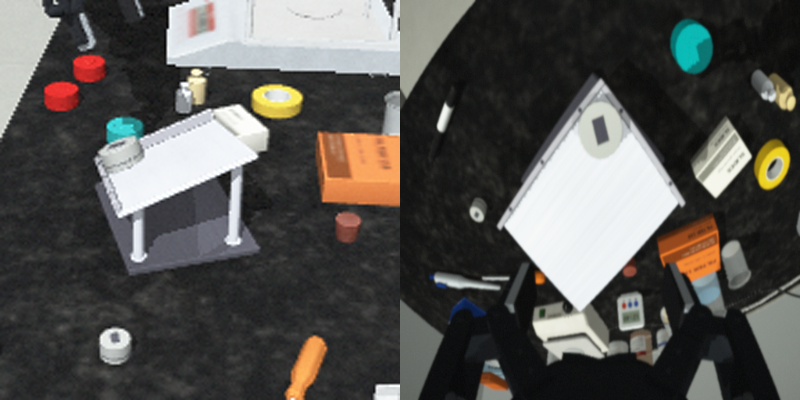

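The mount sits in the corner at (600,128) in the wrist half. I measured it at (25,-22) against the expected (25,-25), and everything else is where it was.

```bash
python3 -c "
from cell import env
print(env.close_job())"
```

```text
the job is handed in; nothing more can be done
None
```

The larger grey mount is on the marking stand, metal face up and resting against both rails. I handed the job in at about 10 s of the 32 s limit.

- **Release:** I tilted the mount parallel to the plate and let it go about 3–4 mm above it by the fitted pose. Its edge was about 40 mm clear of both rails. It slid down by itself with the gripper held still, and I then backed the gripper straight off.
- **Final position:** The outline in the wrist picture put the mount's centre at x 25, y -22 mm on the plate, against the expected 25, -25. The network's direct position estimate disagreed more, at y -18 mm. That would put the mount inside the rail, so I took it as network and calibration error. The pictures show it touching both rails.
- **Forces:** The highest wrist force in the readings after each move was about 7 N, while gripping at the bench.
- **Other things:** In the last pictures the bystanders and the red and turquoise look-alikes stand where they were. I checked this by eye only.

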